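Unstack the control-panel components into their mounting trays

TASK

On the mounting panel four control components stand in one stack: take it apart and set each component, right way up, flat on the floor of the mounting tray made for its shape and size (long narrow terminal strip, square contactor, round ring coil, big rectangular drive unit), inside the rim. Set them down gently, never let one fall, and leave the screwdriver and the jar where they are.

Things in the scene. Friction and masses are not known exactly. Their poses are not given: they have to be found in the camera images.
- drive_mid (a point): Drive unit, the bottom of the stack: aluminium box 170 (x) x 64 (y) x 45 (z) mm with black vent slots in its long sides and a row of brass screws at each end, about 0.65 kg. Point: its centre, 22.5 mm above its underside. x along its length, z up. It stands on the panel, its underside at height 0.
- coil_mid (a point): Ring coil (ring-core current transformer): black ring, outer diameter 56 mm, hole 22 mm, 40 mm high, about 0.22 kg, standing on top of one end half of the drive unit (either end, about 46 mm from its middle). Point: its centre, 20 mm above its underside, on the axis; z up.
- contactor_mid (a point): Contactor: square grey block 54 x 54 mm, 40 mm high, with a black top plate and six screw heads, about 0.25 kg, standing on top of the other end half of the drive unit. Point: its centre, 20 mm above its underside; x and y square to its sides, z up.
- strip_mid (a point): Terminal strip, the top of the stack: grey bar with thin black lines across and two rows of screw heads, 140 (x) x 26 (y) x 36 (z) mm, about 0.16 kg, lying across the tops of the coil and the contactor, roughly along the drive unit. Point: its centre, 18 mm above its underside; x along its length, z up.
- tray_drive: Fixed mounting tray of dark sheet steel, the largest, rectangular: inside 186 (x) x 80 (y) mm, outside 194 x 88 mm. Origin: centre of its underside, on the panel. Floor 3 mm thick (the component rests 3 mm above the origin); rim 4 mm thick, top 9 mm above the origin, so it stands 6 mm above the floor. x along its length. For the drive unit.
- tray_strip: Fixed mounting tray of dark sheet steel, long and narrow: inside 156 (x) x 42 (y) mm, outside 164 x 50 mm. Origin: centre of its underside, on the panel. Floor 3 mm thick (the component rests 3 mm above the origin); rim 4 mm thick, top 9 mm above the origin, so it stands 6 mm above the floor. x along its length. For the terminal strip.
- tray_contactor: Fixed mounting tray of dark sheet steel, square: inside 70 x 70 mm, outside 78 x 78 mm. Origin: centre of its underside, on the panel. Floor 3 mm thick (the component rests 3 mm above the origin); rim 4 mm thick, top 9 mm above the origin, so it stands 6 mm above the floor. x and y square to its sides. For the contactor.
- tray_coil: Fixed mounting tray of dark sheet steel, round: inside diameter 72 mm, outside 80 mm. Origin: centre of its underside, on the panel. Floor 3 mm thick (the component rests 3 mm above the origin); rim 4 mm thick, top 9 mm above the origin, so it stands 6 mm above the floor. For the ring coil.
- screwdriver_grip (a point): Bystander, loose: screwdriver with orange handle, 150 mm long, about 30 mm high at most, lying between the work places along x. Point: in the middle of its handle. To be left where it is.
- jar_mid (a point): Bystander, loose: small glass jar with lid, 32 mm diameter, 50 mm high, standing between the work places. Point: its centre, 25 mm above its underside. To be left where it is.
Mind the look-alikes: they are no part of the job. What is shaped like the part that bears contactor_mid but pink or white is not meant.

How it is judged:
At the end, for the whole second after the job is handed in: Each of the four components rests in its own tray: centre within 13 mm of the tray's centre in plan, at the height of lying flat on the tray floor within 4 mm, upright within 0.07 rad, at rest (below 0.02 m/s and 0.15 rad/s) (horizontal distance between drive_mid and tray_drive below 0.013 m and z of drive_mid in the frame of tray_drive between 0.0215 and 0.0295 m and angle between each of drive_mid, strip_mid, contactor_mid, coil_mid's own z axis and vertical below 0.07 rad and linear speed of each of drive, strip, contactor, coil below 0.02 m/s and angular speed of each of drive, strip, contactor, coil below 0.15 rad/s and horizontal distance between strip_mid and tray_strip below 0.013 m and z of strip_mid in the frame of tray_strip between 0.017 and 0.025 m and horizontal distance between contactor_mid and tray_contactor below 0.013 m and z of contactor_mid in the frame of tray_contactor between 0.019 and 0.027 m and horizontal distance between coil_mid and tray_coil below 0.013 m and z of coil_mid in the frame of tray_coil between 0.019 and 0.027 m); the robot touches nothing.
It fails at once if a component falls: it moves faster than 0.7 m/s while not in the fingers ((linear speed of drive above 0.7 m/s and contact force between the fingers and drive below 0.05 N) or (linear speed of strip above 0.7 m/s and contact force between the fingers and strip below 0.05 N) or (linear speed of contactor above 0.7 m/s and contact force between the fingers and contactor below 0.05 N) or (linear speed of coil above 0.7 m/s and contact force between the fingers and coil below 0.05 N)).
It fails at once if the screwdriver is moved more than 30 mm (distance of screwdriver_grip from where it was at the start of the episode above 0.03 m).
It fails at once if the jar is moved more than 30 mm (distance of jar_mid from where it was at the start of the episode above 0.03 m).
It also fails if it takes over 138 s, if anything falls off the work surface, if the arm or the gripper's body presses on something with over 40 N, if the wrist force passes 120 N, or if a joint passes its speed limit or range.

ROBOT

A 6-joint arm with a two-finger parallel gripper is mounted at the origin on the work surface. World frame = base frame: x ahead of the robot, y to its left, z up, the work surface at z = 0. Lengths are in m, angles in rad, forces in N, time in s.
With the tool pointing down it reaches from about 0.325 to 0.75 m from the base axis. Payload 7.6 kg.
Tool frame: the origin (TCP) lies between the finger pads; the fingertips stand ahead of it and the grasp point (between the pads) lies 5 mm behind it (bot.tips_ahead is the z of the fingertips in the tool frame, in m); z points along the fingers, y is the line along which they close (so a half turn about z gives the same grasp; the last joint's range is limited). The gripper opens to 85 mm and grips with 20 to 120 N. Pads are 22 mm wide; open, the fingers measure 114 mm over their backs; the gripper's body (76 mm by 85 mm) begins 54 mm behind the grasp point. The pads swing forward as they close: fully open they stand 13 mm farther back than shut.
Start: joints at [-1.307, 0.052, 1.401, -0, 1.689, -0.07], TCP at [0.172, -0.496, 0.245] pointing down, gripper open.
Joint ranges: [-2.9, 2.9], [-0.91, 2.17], [0.12, 2.37], [-1.06, 4.2], [0.26, 2.73], [-2.93, 2.93]. Speed limits (rad/s): [2.57, 2.57, 3.01, 3.14, 3.14, 3.14].

INTERFACE

Orientations are given as a unit quaternion [x, y, z, w].
In Python, from rig import bot gives the robot as it stands.
- The arm moves only by the tool step_arm, never from a script. Its argument "plan" is a list of rows, each an object with "linear": the shift along the tool's x, y, z as a fraction of full scale, a list of three; "dr": the turn, a rotation vector about the tool's x, y, z as a fraction of full scale, a list of three; "claw": the opening, from 0 (shut) to 1 (fully open). A call has 1 to 12 rows; each row shifts and turns the commanded pose from where the row before left it, along the tool's axes as they then stand; what a row does not reach is not made up. Full scale, the value 1, is 0.5 m for a shift and 180 degrees for a turn. A row lasts 1/10 s, in which the tool goes at most 50 mm and 8.59 degrees, less where a joint would pass 70% of its speed; a pose out of reach is approached as far as the arm can. A call with a number of a shift or a turn outside -1 to 1 is refused whole. A call with a gripper value outside its range is refused whole. The fingers move at their own pace and stop on an object; "newtons" is the grip in N (left out, the last holds). Time passes only in rows, so rows that do not move let the fingers close. It gives the time, the measured TCP pose, the force, the opening and the grip force at its end, in the units of the state.
- bot.get_obs(): the state, without advancing time (a new reading comes with each control period).
- bot.camera(name): name is "scene" or "top" or "wrist"; returns the picture (420x560x3 uint8, blue, green, red); there is no depth.
- bot.camera_params(name): a dict with "fx", "fy", "cx", "cy" (pixels), "R" (3x3) and "t" (3): a world point X has camera coordinates R X + t; the wrist camera has in their place "tool_from_camera" (4x4, takes a point from camera to tool coordinates, whose origin is the TCP and whose axes are the flange's). Camera axes: x right, y down, z forward; pixel columns grow to the right and rows downward; lengths in m; the calibration is good to about 2 mm. A picture is of the moment at which its call begins: read the wrist's pose just before it. camera_params takes no time and is no camera call.
- bot.hand_in(): hands the job in; it is judged then, once.
The state is a dict: "time": time; "q": joint angles; "qd": joint speeds; "joint_torque": joint torques, N m; "eef_pos": TCP position; "orientation": TCP orientation; "contact_force": force on the tool from outside, world axes, zero at the start; "ft_torque": the same for the moment, N m; "grip_width": opening from 0.0 (shut) to 1.0 (fully open); "finger_force": force on a finger pad.
Only numpy, scipy, OpenCV 4.12 (cv2) and the standard library are available. Lean on these libraries where they do the work, as an engineer would, in place of code of your own. Each camera call takes 0.05 s, during which the arm holds its last target. There are 200 camera calls.

## Working session

There is one attempt and no reset: what is moved stays moved. The work goes in short steps, Python scripts to look and compute and a tool call to move; the robot and the scene stay as the last step left them, time stands still between calls to the robot, and variables do not carry over. Pictures are saved under pics/ and viewed, at most 14 in all, crops included, and the job is handed in when it is done.

Besides the shell and the picture viewer there is one more tool, called after ">>>" as a command line: name --argument value ..., lists and objects as JSON in quotes. step_arm: Moves the arm, as the interface text tells. Its arguments: {"type":"object","properties":{"plan":{"type":"array","items":{"type":"object","properties":{"linear":{"type":"array","items":{"type":"number","minimum":-1,"maximum":1}},"dr":{"type":"array","items":{"type":"number","minimum":-1,"maximum":1}},"claw":{"type":"number"}}}},"newtons":{"type":"number"}},"required":["plan"]}

```bash
mkdir -p pics; ls; python3 - <<'E'
from rig import bot
import cv2
for n in("scene","top"):
    cv2.imwrite(f"pics/{n}0.png",bot.camera(n)); p=bot.camera_params(n); print(n,p)
print(bot.get_obs(), bot.tips_ahead); print(bot.camera_params("wrist"))
E
```

```text
pics
scene {'fx': 542.6644110637639, 'fy': 542.6644110637639, 'cx': 289.97899618610563, 'cy': 207.06135952358812, 'R': array([[ 0.6112994 ,  0.79132588, -0.01078917],
       [ 0.41383352, -0.33124766, -0.84794859],
       [-0.67457755,  0.51388554, -0.52996866]]), 't': array([-0.29166879, -0.14499946,  1.70208906])}
top {'fx': 494.6015843098975, 'fy': 494.6015843098975, 'cx': 267.2711040635417, 'cy': 210.55023393088337, 'R': array([[ 0.01084536, -0.99990935,  0.0079793 ],
       [-0.98650168, -0.01200315, -0.16331061],
       [ 0.16339159, -0.00610043, -0.98654243]]), 't': array([-0.0486227 ,  0.52080212,  1.22884482])}
{'time': 0.1, 'q': array([-1.30730282e+00,  5.27718591e-02,  1.40162776e+00, -1.91888425e-05,
        1.68857882e+00, -7.03316454e-02]), 'qd': array([ 0.00093467, -0.00240655, -0.00247127,  0.00020009, -0.00066524,
        0.00051347]), 'joint_torque': array([ 9.42391671e-04, -3.82583785e+01, -3.60985494e+01, -7.18461911e-05,
        4.79346898e-03, -3.75185357e-05]), 'eef_pos': array([ 0.17195837, -0.49578022,  0.24455532]), 'orientation': array([ 9.86102356e-01,  1.66137486e-01, -7.63005991e-05, -6.88745204e-04]), 'contact_force': array([ 0.73572036, -0.09187074,  0.27626767]), 'ft_torque': array([-0.0157217 ,  0.03079646, -0.02435704]), 'finger_force': 0.0, 'grip_width': 0.9991340884896249} 0.014
{'fx': 363.70453113451697, 'fy': 363.70453113451697, 'cx': 272.3624373752424, 'cy': 208.1373956553599, 'tool_from_camera': array([[ 1.43290772e-03, -9.64374700e-01, -2.64536168e-01,
         6.61033487e-02],
       [ 9.99998882e-01,  1.26885242e-03,  7.91033420e-04,
         1.74334723e-05],
       [-4.27195260e-04, -2.64537006e-01,  9.64375440e-01,
        -1.29080163e-01],
       [ 0.00000000e+00,  0.00000000e+00,  0.00000000e+00,
         1.00000000e+00]])}
```

View pics/top0.png

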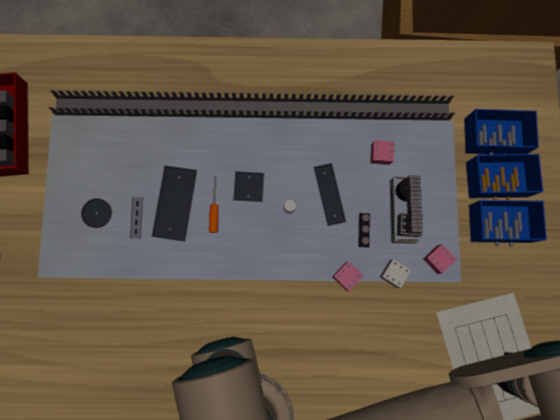

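View pics/scene0.png

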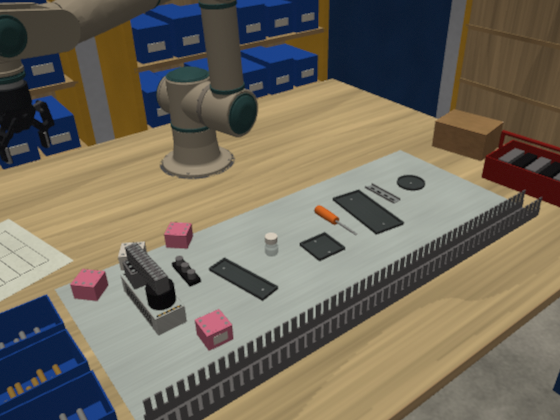

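Top view: stack at about (405,209); trays are coil (96,213), drive (175,203), contactor (249,187) and strip (330,194). The jar is at (290,206) and the screwdriver at (214,205). The pink blocks (383,152), (348,276), (441,259) and the white one (396,273) are look-alikes. The real contactor is the grey block in the stack under the strip, so I'll confirm that in a crop.

```bash
cat > h.py <<'E'
from rig import bot
import numpy as np, cv2
from scipy.spatial.transform import Rotation as Ro
def cam(name,obs=None):
    p=bot.camera_params(name)
    if name!="wrist": R,t=p["R"],p["t"]; return p,R.T,-R.T@t
    T=np.array(p["tool_from_camera"]); Rw=Ro.from_quat(obs["orientation"]).as_matrix()
    return p,Rw@T[:3,:3],Rw@T[:3,3]+obs["eef_pos"]
def px2w(name,uv,z,obs=None):
    p,R,c=cam(name,obs)
    uv=np.atleast_2d(np.array(uv,float))
    d=np.c_[(uv[:,0]-p["cx"])/p["fx"],(uv[:,1]-p["cy"])/p["fy"],np.ones(len(uv))]@R.T
    return c+d*((z-c[2])/d[:,2])[:,None]
def w2px(name,X,obs=None):
    p,R,c=cam(name,obs); q=(np.atleast_2d(X)-c)@R
    return np.c_[q[:,0]/q[:,2]*p["fx"]+p["cx"],q[:,1]/q[:,2]*p["fy"]+p["cy"]]
def rect(w):
    """centre, long side, short side, angle of long side (world, mod pi)"""
    (c,s,a)=cv2.minAreaRect((w[:,:2]*1000).astype(np.float32))
    a=np.radians(a)
    if s[0]<s[1]: s=s[::-1]; a+=np.pi/2
    return np.round(np.array(c)/1000,4),np.round(s,1),round((a+np.pi/2)%np.pi-np.pi/2,3)
def move(goal,yaw):
    """rows (units of the plan) from the present pose to a tool-down pose; tool y axis at angle yaw in world"""
    o=bot.get_obs(); R=Ro.from_quat(o["orientation"]); 
    y=R.apply([0,1,0]); cur=np.arctan2(y[1],y[0]); d=(yaw-cur+np.pi/2)%np.pi-np.pi/2
    x=np.array([np.sin(yaw),-np.cos(yaw),0])
    l=R.inv().apply(np.array(goal)-o["eef_pos"])/.5
    return l,d,cur
E
python3 - <<'E'
from h import *
im=cv2.imread("pics/top0.png")
g=im.max(2)
for n,(u,v) in dict(coil=(96,213),drive=(175,203),cont=(249,187),strip=(330,194)).items():
    m=(g<85).astype(np.uint8)
    k,l=cv2.connectedComponents(m)
    c,_=cv2.findContours((l==l[v,u]).astype(np.uint8),cv2.RETR_EXTERNAL,cv2.CHAIN_APPROX_NONE)
    c=max(c,key=cv2.contourArea)[:,0]
    print(n,m[v,u],rect(px2w("top",c,.006)))
for n,uv,z in [("jar",(290,206),.05),("screw",(214,218),.02),("stack",(405,209),.1),("blackblock",(364,230),.03)]: print(n,px2w("top",uv,z)[0].round(3))
a=cv2.resize(im[160:260,345:455],None,fx=5,fy=5,interpolation=cv2.INTER_CUBIC)
cv2.imwrite("pics/crop1.png",a)
E
```

```text
coil 1 (array([0.5169, 0.4089]), array([79.8, 77.5]), np.float64(-1.558))
drive 1 (array([0.5462, 0.2037]), array([195. ,  89.7]), np.float64(-0.13))
cont 1 (array([0.5931, 0.0085]), array([79.7, 77.4]), np.float64(-0.041))
strip 1 (array([ 0.5746, -0.2077]), array([165.2,  51. ]), np.float64(0.224))
jar [ 0.533 -0.101  0.05 ]
screw [0.504 0.096 0.02 ]
stack [ 0.52  -0.381  0.1  ]
blackblock [ 0.476 -0.293  0.03 ]
```

View pics/crop1.png

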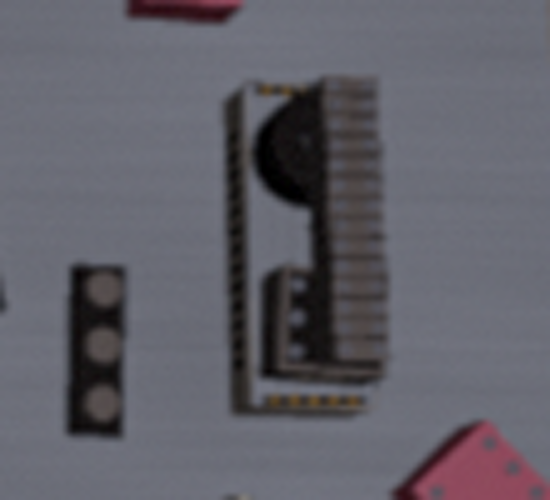

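Stack crop: the grey contactor with black top is at the near (robot) end, crop (300,320), and the black coil at the far end, (290,150). Strip on top, drive at the bottom. The grey contactor in the stack fits the description, not the pink or white blocks. I'll get the strip estimate and then move above it.

```bash
python3 - <<'E'
from h import *
c=np.array([(325,78),(378,78),(385,365),(332,362)])/5+[345,160]
r=rect(px2w("top",c,.121)); print(r)
print(rect(px2w("top",np.array([(250,85),(250,408),(365,408)])/5+[345,160],.045)))
print(move([r[0][0],r[0][1],.26],-np.pi/2+r[2]))
E
```

```text
(array([ 0.5292, -0.4022]), array([141.3,  26. ]), np.float64(-0.016))
(array([ 0.5295, -0.3971]), array([168.6,  58.7]), np.float64(0.012))
(array([ 0.73636828,  0.05723434, -0.03091087]), np.float64(-0.34982296775522514), np.float64(-1.2369733590396714))
```

>>> step_arm --plan '[{"linear": [0.092, 0.007, -0.004]}, {"linear": [0.092, 0.007, -0.004]}, {"linear": [0.092, 0.007, -0.004]}, {"linear": [0.092, 0.007, -0.004]}, {"linear": [0.092, 0.007, -0.004]}, {"linear": [0.092, 0.007, -0.004]}, {"linear": [0.092, 0.007, -0.004]}, {"linear": [0.092, 0.007, -0.004]}, {"dr": [0, 0, 0.037], "claw": 0.7}, {"dr": [0, 0, 0.037], "claw": 0.7}, {"dr": [0, 0, 0.037], "claw": 0.7}, {"linear": [0, 0, 0], "claw": 0.7}]'

```text
invalid input
```

```bash
python3 - <<'E'
from h import *
o=bot.get_obs(); im=bot.camera("wrist"); print(o["time"],o["eef_pos"],o["grip_width"]); cv2.imwrite("pics/w1.png",im)
print(move([.5292,-.4022,.2],-np.pi/2-.016))
E
```

```text
0.1 [ 0.17195837 -0.49578022  0.24455532] 0.9991340884896249
(array([0.73637463, 0.0572714 , 0.08933438]), np.float64(-0.3497765479344257), np.float64(-1.2370197788604709))
```

View pics/w1.png

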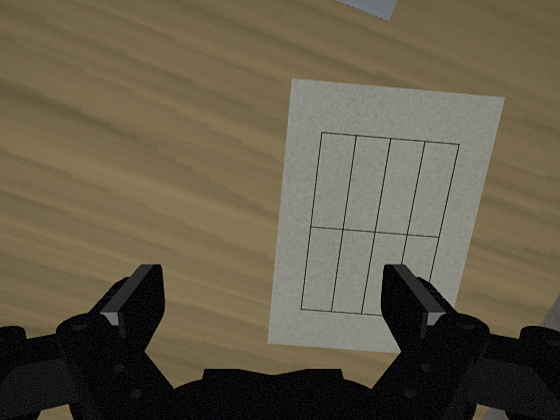

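The move was refused, so the arm hasn't moved and the picture shows only the paper sheet under the start pose. Every row probably needs all its keys.

>>> step_arm --plan '[{"linear": [0.092, 0.007, -0.004], "dr": [0, 0, 0], "claw": 0.7}, {"linear": [0.092, 0.007, -0.004], "dr": [0, 0, 0], "claw": 0.7}, {"linear": [0.092, 0.007, -0.004], "dr": [0, 0, 0], "claw": 0.7}, {"linear": [0.092, 0.007, -0.004], "dr": [0, 0, 0], "claw": 0.7}, {"linear": [0.092, 0.007, -0.004], "dr": [0, 0, 0], "claw": 0.7}, {"linear": [0.092, 0.007, -0.004], "dr": [0, 0, 0], "claw": 0.7}, {"linear": [0.092, 0.007, -0.004], "dr": [0, 0, 0], "claw": 0.7}, {"linear": [0.092, 0.007, -0.004], "dr": [0, 0, 0], "claw": 0.7}, {"linear": [0, 0, 0], "dr": [0, 0, 0.037], "claw": 0.7}, {"linear": [0, 0, 0], "dr": [0, 0, 0.037], "claw": 0.7}, {"linear": [0, 0, 0], "dr": [0, 0, 0.037], "claw": 0.7}, {"linear": [0, 0, 0], "dr": [0, 0, 0], "claw": 0.7}]' --newtons 40

```text
time: 1.35
eef_pos: [0.529, -0.4018, 0.2607]
orientation: [1.0, -0.008, -0.0, -0.0]
contact_force: [-0.5, 0.0, -0.6]
grip_width: 0.702
finger_force: 0.0
```

```bash
python3 - <<'E'
from h import *
o=bot.get_obs(); im=bot.camera("wrist"); print(o["time"],o["eef_pos"],o["orientation"],o["grip_width"]); cv2.imwrite("pics/w2.png",im)
np.save("w2.npy",np.r_[o["eef_pos"],o["orientation"]])
E
```

```text
1.35 [ 0.52898157 -0.40175733  0.26068154] [ 9.99969227e-01 -7.83026555e-03 -3.81139068e-04 -2.96035590e-04] 0.7017816020049463
```

View pics/w2.png

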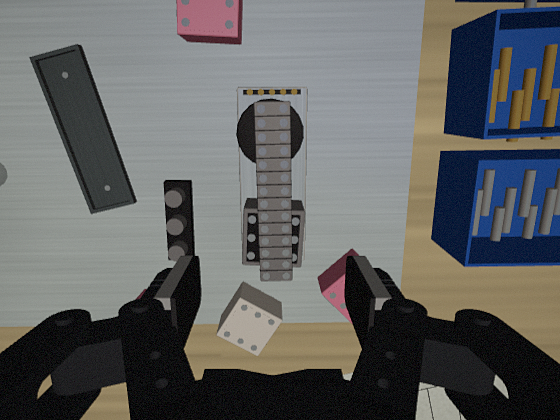

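Wrist view: strip top face spans corners about (254,102) to (293,280), centred between the fingers. Coil circle is centred near (270,132), contactor around (273,235), drive end at row 88.

```bash
python3 - <<'E'
from h import *
s=np.load("w2.npy"); o=dict(eef_pos=s[:3],orientation=s[3:])
print(rect(px2w("wrist",[(254,102),(291,102),(293,280),(260,280)],.121,o)))
print("coil",px2w("wrist",[(270,132),(237,132),(303,132)],.085,o).round(4))
print("drive end",px2w("wrist",[(237,88),(307,88)],.045,o).round(4))
print("strip tray", px2w("wrist",[(31,57),(79,44),(135,202),(93,213)],.009,o).round(4), rect(px2w("wrist",[(31,57),(79,44),(135,202),(93,213)],.009,o)))
a=cv2.imread("pics/w2.png")[80:290,220:320]
cv2.imwrite("pics/crop2.png",cv2.resize(a,None,fx=2.8,fy=2.8,interpolation=cv2.INTER_CUBIC))
E
```

```text
(array([ 0.5302, -0.404 ]), array([139.1,  26.7]), np.float64(0.007))
coil [[ 0.5763 -0.4009  0.085 ]
 [ 0.5767 -0.3738  0.085 ]
 [ 0.576  -0.428   0.085 ]]
drive end [[ 0.6132 -0.3715  0.045 ]
 [ 0.6123 -0.4346  0.045 ]]
strip tray [[ 0.6466 -0.1686  0.009 ]
 [ 0.6576 -0.2172  0.009 ]
 [ 0.4995 -0.2533  0.009 ]
 [ 0.4878 -0.2061  0.009 ]] (array([ 0.5729, -0.2116]), array([163.1,  49.8]), np.float64(0.232))
```

View pics/crop2.png

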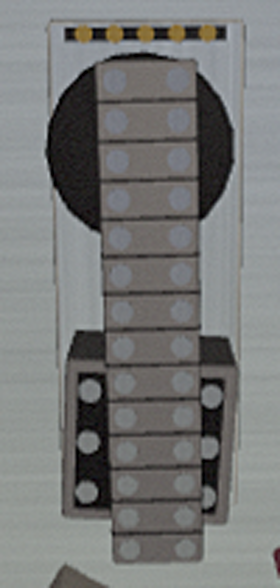

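>>> step_arm --plan '[{"linear": [0.002, 0.003, 0.08], "dr": [0, 0, 0], "claw": 0.7}, {"linear": [0, 0, 0.08], "dr": [0, 0, 0], "claw": 0.7}, {"linear": [0, 0, 0.08], "dr": [0, 0, 0], "claw": 0.7}, {"linear": [0, 0, 0.05], "dr": [0, 0, 0], "claw": 0.7}, {"linear": [0, 0, 0.029], "dr": [0, 0, 0], "claw": 0.7}, {"linear": [0, 0, 0], "dr": [0, 0, 0], "claw": 0.1}, {"linear": [0, 0, 0], "dr": [0, 0, 0], "claw": 0.1}, {"linear": [0, 0, 0], "dr": [0, 0, 0], "claw": 0.1}, {"linear": [0, 0, 0], "dr": [0, 0, 0], "claw": 0.1}, {"linear": [0, 0, 0], "dr": [0, 0, 0], "claw": 0.1}]' --newtons 40

```text
time: 2.4
eef_pos: [0.5306, -0.4041, 0.1042]
orientation: [1.0, -0.007, 0.001, 0.001]
contact_force: [-0.8, -0.3, 5.8]
grip_width: 0.292
finger_force: 40.5
```

The strip is gripped. The fingers are thicker than the gap to the tray rim, so I'll regrip about 5 mm higher to keep the tips above the rim when placing.

>>> step_arm --plan '[{"linear": [0, 0, 0], "dr": [0, 0, 0], "claw": 0.45}, {"linear": [0, 0, -0.006], "dr": [0, 0, 0], "claw": 0.45}, {"linear": [0, 0, -0.004], "dr": [0, 0, 0], "claw": 0.45}, {"linear": [0, 0, 0], "dr": [0, 0, 0], "claw": 0.1}, {"linear": [0, 0, 0], "dr": [0, 0, 0], "claw": 0.1}, {"linear": [0, 0, 0], "dr": [0, 0, 0], "claw": 0.1}, {"linear": [0, 0, 0], "dr": [0, 0, 0], "claw": 0.1}]' --newtons 40

```text
time: 3.1
eef_pos: [0.53, -0.4038, 0.1073]
orientation: [1.0, -0.008, 0.0, 0.0]
contact_force: [1.0, -0.5, 3.5]
grip_width: 0.298
finger_force: 40.5
```

>>> step_arm --plan '[{"linear": [0, 0, -0.03], "dr": [0, 0, 0], "claw": 0.1}, {"linear": [0, 0, -0.05], "dr": [0, 0, 0], "claw": 0.1}, {"linear": [0, 0, -0.06], "dr": [0, 0, 0], "claw": 0.1}, {"linear": [0.016, -0.078, 0], "dr": [0, 0, 0], "claw": 0.1}, {"linear": [0.016, -0.078, 0], "dr": [0, 0, 0], "claw": 0.1}, {"linear": [0.016, -0.078, 0], "dr": [0, 0, 0], "claw": 0.1}, {"linear": [0.016, -0.078, 0], "dr": [0, 0, 0], "claw": 0.1}, {"linear": [0.017, -0.078, 0], "dr": [0, 0, 0], "claw": 0.1}, {"linear": [0, 0, 0], "dr": [0, 0, -0.039], "claw": 0.1}, {"linear": [0, 0, 0], "dr": [0, 0, -0.039], "claw": 0.1}, {"linear": [0, 0, 0], "dr": [0, 0, 0], "claw": 0.1}]'

```text
time: 4.2
eef_pos: [0.5732, -0.2084, 0.177]
orientation: [0.993, 0.116, -0.0, -0.0]
contact_force: [-0.5, 0.7, -1.7]
grip_width: 0.299
finger_force: 40.2
```

```bash
python3 - <<'E'
from h import *
o=bot.get_obs(); im=bot.camera("wrist"); print(o["time"],o["eef_pos"],o["orientation"],o["grip_width"]); cv2.imwrite("pics/w3.png",im)
print(move([.5737,-.2095,.0255],-np.pi/2+.23))
t=bot.camera("top"); cv2.imwrite("pics/t3.png",t)
E
```

```text
4.2 [ 0.57317825 -0.20843488  0.17700625] [ 9.93278803e-01  1.15745657e-01 -3.27480798e-04 -2.36863658e-04] 0.29869475922328503
(array([0.00097541, 0.00182569, 0.30285849]), np.float64(0.0021989785341800516), np.float64(-1.3429953053290766))
```

View pics/w3.png

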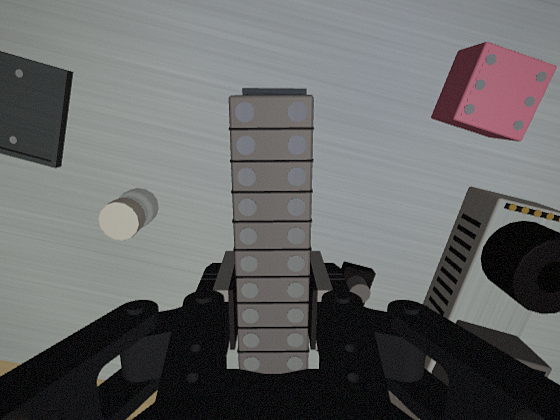

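Strip held level. The tray end at (243–306, 88) sits about 2 px right of the tool centre line, which agrees with the estimate. Lowering now.

>>> step_arm --plan '[{"linear": [0.001, 0.002, 0.08], "dr": [0, 0, 0], "claw": 0.1}, {"linear": [0, 0, 0.08], "dr": [0, 0, 0], "claw": 0.1}, {"linear": [0, 0, 0.07], "dr": [0, 0, 0], "claw": 0.1}, {"linear": [0, 0, 0.04], "dr": [0, 0, 0], "claw": 0.1}, {"linear": [0, 0, 0.02], "dr": [0, 0, 0], "claw": 0.1}, {"linear": [0, 0, 0.01], "dr": [0, 0, 0], "claw": 0.1}, {"linear": [0, 0, 0.003], "dr": [0, 0, 0], "claw": 0.1}, {"linear": [0, 0, 0], "dr": [0, 0, 0], "claw": 0.1}]'

```text
time: 5.1
eef_pos: [0.5747, -0.2103, 0.0266]
orientation: [0.993, 0.115, 0.001, 0.001]
contact_force: [0.3, 0.7, -2.2]
grip_width: 0.299
finger_force: 40.2
```

>>> step_arm --plan '[{"linear": [0, 0, 0.003], "dr": [0, 0, 0], "claw": 0.1}, {"linear": [0, 0, 0.002], "dr": [0, 0, 0], "claw": 0.1}, {"linear": [0, 0, 0], "dr": [0, 0, 0], "claw": 0.1}]'

```text
time: 5.4
eef_pos: [0.5749, -0.2104, 0.0253]
orientation: [0.993, 0.115, 0.001, 0.001]
contact_force: [-2.9, 1.1, 6.9]
grip_width: 0.295
finger_force: 41.3
```

>>> step_arm --plan '[{"linear": [0, 0, 0], "dr": [0, 0, 0], "claw": 0.45}, {"linear": [0, 0, 0], "dr": [0, 0, 0], "claw": 0.45}, {"linear": [0, 0, -0.04], "dr": [0, 0, 0], "claw": 0.45}, {"linear": [0, 0, -0.09], "dr": [0, 0, 0], "claw": 0.6}, {"linear": [0, 0, -0.09], "dr": [0, 0, 0], "claw": 0.8}, {"linear": [0, 0, -0.09], "dr": [0, 0, 0], "claw": 1.0}, {"linear": [0, 0, -0.09], "dr": [0, 0, 0.039], "claw": 1.0}, {"linear": [0, 0, 0], "dr": [0, 0, 0.039], "claw": 1.0}, {"linear": [-0.026, 0.095, 0], "dr": [0, 0, 0], "claw": 1.0}, {"linear": [-0.026, 0.095, 0], "dr": [0, 0, 0], "claw": 1.0}, {"linear": [-0.026, 0.095, 0], "dr": [0, 0, 0], "claw": 1.0}, {"linear": [-0.026, 0.095, 0], "dr": [0, 0, 0], "claw": 1.0}]'

```text
time: 6.6
eef_pos: [0.5185, -0.4008, 0.2231]
orientation: [1.0, -0.007, 0.0, 0.0]
contact_force: [0.6, 0.1, 0.8]
grip_width: 1.0
finger_force: 0.0
```

```bash
python3 - <<'E'
from h import *
o=bot.get_obs(); im=bot.camera("wrist"); print(o["time"],o["eef_pos"],o["orientation"],o["grip_width"],np.abs(o["qd"]).max()); cv2.imwrite("pics/w4.png",im)
np.save("w4.npy",np.r_[o["eef_pos"],o["orientation"]])
E
```

```text
6.6 [ 0.51849217 -0.40075731  0.22305049] [ 9.99973366e-01 -7.29163961e-03  2.53003962e-04  1.86819008e-04] 0.9998698421356557 0.7029118638240348
```

View pics/w4.png

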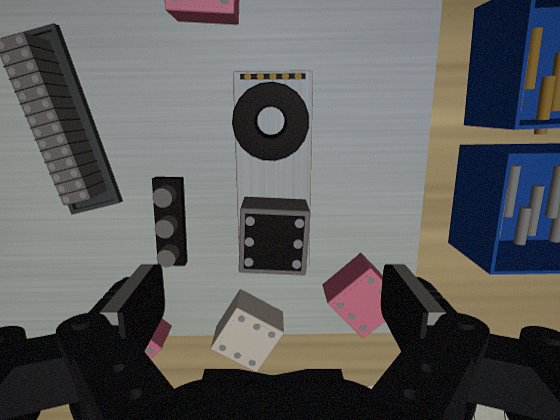

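The strip is in its tray at (60,120). The grey contactor's top corners are about (242,209), (309,212), (306,275), (239,272). The coil is centred near (270,121).

```bash
python3 - <<'E'
from h import *
s=np.load("w4.npy"); o=dict(eef_pos=s[:3],orientation=s[3:])
C=rect(px2w("wrist",[(242,209),(309,212),(306,275),(239,272)],.085,o)); print(C)
print("coil",px2w("wrist",[(270.5,121),(232.5,121),(308.5,121)],.085,o).round(4))
print("drive end",px2w("wrist",[(234,71),(313,71)],.045,o).round(4))
print(move([.482,-.402,.10],-np.pi/2+.0))
im=cv2.imread("pics/w4.png"); print(cv2.minAreaRect(np.argwhere(im[200:285,230:315].max(2)<60)[:,::-1].astype(np.float32)))
E
```

```text
(array([ 0.4834, -0.4023]), array([53.7, 52.5]), np.float64(1.508))
coil [[ 0.5761 -0.4007  0.085 ]
 [ 0.5764 -0.3736  0.085 ]
 [ 0.5757 -0.4279  0.085 ]]
drive end [[ 0.6138 -0.3721  0.045 ]
 [ 0.613  -0.4348  0.045 ]]
(array([-0.06562773, -0.01078508,  0.24447747]), np.float64(0.02163788871702388), np.float64(-1.5924342155119204))
((45.0, 35.0), (68.0, 70.0), 0.0)
```

>>> step_arm --plan '[{"linear": [-0.063, -0.01, 0.04], "dr": [0, 0, 0], "claw": 1.0}, {"linear": [0, 0, 0.08], "dr": [0, 0, 0.013], "claw": 1.0}, {"linear": [0, 0, 0.08], "dr": [0, 0, 0], "claw": 1.0}, {"linear": [0, 0, 0], "dr": [0, 0, 0], "claw": 1.0}]'

```text
time: 7.05
eef_pos: [0.4852, -0.3915, 0.1161]
orientation: [1.0, -0.028, -0.004, -0.004]
contact_force: [-1.0, -0.1, -0.5]
grip_width: 1.002
finger_force: 0.0
```

```bash
python3 - <<'E'
from h import *
print(move([.4834,-.4023,.072],-np.pi/2-.06))
E
```

```text
(array([-0.00152688,  0.02237292,  0.08811866]), np.float64(-0.003850530766966065), np.float64(-1.6269457960279305))
```

>>> step_arm --plan '[{"linear": [0, 0.02, 0], "dr": [0, 0, 0], "claw": 1.0}, {"linear": [0, 0, 0], "dr": [0, 0, 0], "claw": 1.0}, {"linear": [0, 0, 0], "dr": [0, 0, 0], "claw": 1.0}]'

```text
time: 7.35
eef_pos: [0.4881, -0.4049, 0.1257]
orientation: [1.0, -0.028, 0.002, 0.002]
contact_force: [-0.4, -0.6, 0.2]
grip_width: 1.0
finger_force: 0.0
```

```bash
python3 - <<'E'
from h import *
print(move([.4834,-.4023,.072],-np.pi/2-.06),np.abs(bot.get_obs()["qd"]).max())
E
```

```text
(array([-0.01007253, -0.00491005,  0.10744203]), np.float64(-0.0038991376472119477), np.float64(-1.6268971891476847)) 0.020945860909754543
```

>>> step_arm --plan '[{"linear": [-0.01, -0.005, 0.04], "dr": [0, 0, 0], "claw": 1.0}, {"linear": [0, 0, 0.04], "dr": [0, 0, 0], "claw": 1.0}, {"linear": [0, 0, 0.027], "dr": [0, 0, 0], "claw": 1.0}, {"linear": [0, 0, 0], "dr": [0, 0, 0], "claw": 1.0}, {"linear": [0, 0, 0], "dr": [0, 0, 0], "claw": 1.0}, {"linear": [0, 0, 0], "dr": [0, 0, 0], "claw": 0.8}, {"linear": [0, 0, 0], "dr": [0, 0, 0], "claw": 0.65}, {"linear": [0, 0, 0], "dr": [0, 0, 0], "claw": 0.5}, {"linear": [0, 0, 0], "dr": [0, 0, 0], "claw": 0.4}, {"linear": [0, 0, 0], "dr": [0, 0, 0], "claw": 0.4}]' --newtons 40

```text
time: 8.35
eef_pos: [0.4829, -0.4012, 0.0707]
orientation: [1.0, -0.028, 0.001, 0.001]
contact_force: [-0.0, 1.8, 5.8]
grip_width: 0.622
finger_force: 44.4
```

>>> step_arm --plan '[{"linear": [0, 0, -0.03], "dr": [0, 0, 0], "claw": 0.4}, {"linear": [0, 0, -0.07], "dr": [0, 0, 0], "claw": 0.4}, {"linear": [0, 0, -0.08], "dr": [0, 0, 0], "claw": 0.4}, {"linear": [0, -0.06, -0.04], "dr": [0, 0, 0], "claw": 0.4}, {"linear": [-0.003, -0.09, 0], "dr": [0, 0, 0], "claw": 0.4}, {"linear": [-0.003, -0.09, 0], "dr": [0, 0, 0], "claw": 0.4}, {"linear": [-0.003, -0.09, 0], "dr": [0, 0, 0], "claw": 0.4}, {"linear": [-0.003, -0.09, 0], "dr": [0, 0, 0], "claw": 0.4}, {"linear": [-0.003, -0.09, 0], "dr": [0, 0, 0], "claw": 0.4}, {"linear": [-0.003, -0.09, 0], "dr": [0, 0, 0], "claw": 0.4}, {"linear": [-0.003, -0.09, 0], "dr": [0, 0, 0], "claw": 0.4}, {"linear": [-0.003, -0.09, 0], "dr": [0, 0, 0], "claw": 0.4}]'

```text
time: 9.55
eef_pos: [0.4916, -0.0091, 0.1798]
orientation: [1.0, -0.028, 0.0, 0.0]
contact_force: [0.3, -0.1, -2.0]
grip_width: 0.625
finger_force: 43.6
```

>>> step_arm --plan '[{"linear": [0, -0.02, 0], "dr": [0, 0, 0], "claw": 0.4}, {"linear": [0, 0, 0], "dr": [0, 0, 0], "claw": 0.4}, {"linear": [0, 0, 0], "dr": [0, 0, 0], "claw": 0.4}, {"linear": [0, 0, 0], "dr": [0, 0, 0], "claw": 0.4}]'

```text
time: 9.95
eef_pos: [0.4926, -0.0022, 0.1793]
orientation: [1.0, -0.029, -0.0, 0.0]
contact_force: [-0.6, 0.1, -2.4]
grip_width: 0.623
finger_force: 43.7
```

```bash
cat >> h.py <<'E'
def snap(n):
    o=bot.get_obs(); im=bot.camera("wrist"); cv2.imwrite(f"pics/{n}.png",im)
    np.save(n+".npy",np.r_[o["eef_pos"],o["orientation"]]); print(round(o["time"],2),o["eef_pos"].round(4),o["orientation"].round(4),round(o["grip_width"],3),o["finger_force"]); return o,im
def tray(im,o,guess,z,thr=70):
    u,v=w2px("wrist",[*guess,0.003],o)[0].round().astype(int); print("px",u,v)
    m=(im.max(2)<thr).astype(np.uint8); m=cv2.morphologyEx(m,cv2.MORPH_CLOSE,np.ones((5,5)))
    k,l=cv2.connectedComponents(m)
    c,_=cv2.findContours((l==l[v,u]).astype(np.uint8),cv2.RETR_EXTERNAL,cv2.CHAIN_APPROX_NONE)
    c=max(c,key=cv2.contourArea)[:,0]; print(m[v,u],cv2.boundingRect(c))
    for zz in z: print(zz,rect(px2w("wrist",c,zz,o)))
E
python3 - <<'E'
from h import *
o,im=snap("w5"); tray(im,o,(.593,.0085),(.0,.009))
E
```

```text
9.95 [ 0.4926 -0.0022  0.1793] [ 9.996e-01 -2.880e-02 -1.000e-04  2.000e-04] 0.623 43.70230436325073
px 251 64
1 (199, 10, 104, 108)
0.0 (array([0.5925, 0.0076]), array([79.3, 79.2]), np.float64(1.53))
0.009 (array([0.5915, 0.0072]), array([77. , 76.9]), np.float64(1.53))
```

View pics/w5.png

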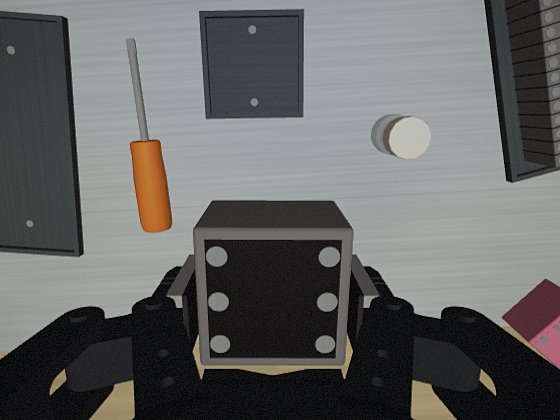

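Contactor is held level. Its tray is clean at (251,64), centre (0.592, 0.0074). Next I work out the contactor's offset in the grip and the move.

```bash
python3 - <<'E'
from h import *
s=np.load("w5.npy"); o=dict(eef_pos=s[:3],orientation=s[3:])
print(rect(px2w("wrist",[(194,228),(352,228),(344,361),(201,365)],.1936,o)))
print(move([.592,.0074,.0287+.0],-np.pi/2-.041))
E
```

```text
(array([ 0.4937, -0.0027]), array([53.5, 53. ]), np.float64(-0.057))
(array([ 0.19731601, -0.03067334,  0.30107571]), np.float64(0.016757885779858928), np.float64(-1.6285542125747554))
```

>>> step_arm --plan '[{"linear": [0.065, -0.011, 0], "dr": [0, 0, 0], "claw": 0.4}, {"linear": [0.065, -0.01, 0], "dr": [0, 0, 0], "claw": 0.4}, {"linear": [0.065, -0.01, 0], "dr": [0, 0, -0.005], "claw": 0.4}, {"linear": [0, 0, 0.07], "dr": [0, 0, 0], "claw": 0.4}, {"linear": [0, 0, 0.08], "dr": [0, 0, 0], "claw": 0.4}, {"linear": [0, 0, 0.08], "dr": [0, 0, 0], "claw": 0.4}, {"linear": [0, 0, 0.04], "dr": [0, 0, 0], "claw": 0.4}, {"linear": [0, 0, 0.015], "dr": [0, 0, 0], "claw": 0.4}, {"linear": [0, 0, 0.008], "dr": [0, 0, 0], "claw": 0.4}, {"linear": [0, 0, 0], "dr": [0, 0, 0], "claw": 0.4}, {"linear": [0, 0, 0], "dr": [0, 0, 0], "claw": 0.4}]'

```text
time: 11.1
eef_pos: [0.5919, 0.0089, 0.0346]
orientation: [1.0, -0.02, 0.001, 0.0]
contact_force: [-0.5, 0.1, -2.5]
grip_width: 0.627
finger_force: 43.6
```

>>> step_arm --plan '[{"linear": [0, 0.001, 0.007], "dr": [0, 0, 0], "claw": 0.4}, {"linear": [0, 0, 0.004], "dr": [0, 0, 0], "claw": 0.4}, {"linear": [0, 0, 0.002], "dr": [0, 0, 0], "claw": 0.4}, {"linear": [0, 0, 0], "dr": [0, 0, 0], "claw": 0.4}]'

```text
time: 11.5
eef_pos: [0.5915, 0.0086, 0.0287]
orientation: [1.0, -0.02, 0.001, 0.0]
contact_force: [-5.2, 0.3, 9.3]
grip_width: 0.62
finger_force: 45.1
```

>>> step_arm --plan '[{"linear": [0, 0, 0], "dr": [0, 0, 0], "claw": 0.8}, {"linear": [0, 0, 0], "dr": [0, 0, 0], "claw": 0.8}, {"linear": [0, 0, -0.04], "dr": [0, 0, 0], "claw": 0.8}, {"linear": [0, 0, -0.08], "dr": [0, 0, 0], "claw": 0.8}, {"linear": [0, 0, -0.09], "dr": [0, 0, 0], "claw": 1.0}, {"linear": [0, 0.09, -0.03], "dr": [0, 0, 0], "claw": 1.0}, {"linear": [0, 0.09, 0], "dr": [0, 0, 0], "claw": 1.0}, {"linear": [0, 0.09, 0], "dr": [0, 0, 0], "claw": 1.0}, {"linear": [0, 0.09, 0], "dr": [0, 0, 0], "claw": 1.0}, {"linear": [0, 0.09, 0], "dr": [0, 0, 0], "claw": 1.0}, {"linear": [0, 0.09, 0], "dr": [0, 0, 0], "claw": 1.0}, {"linear": [0, 0.09, 0], "dr": [0, 0, 0], "claw": 1.0}]'

```text
time: 12.7
eef_pos: [0.578, -0.3079, 0.1463]
orientation: [1.0, -0.02, 0.0, 0.0]
contact_force: [0.1, 0.7, 0.6]
grip_width: 0.996
finger_force: 0.0
```

>>> step_arm --plan '[{"linear": [0, 0.09, 0], "dr": [0, 0, 0], "claw": 1.0}, {"linear": [0, 0.09, 0], "dr": [0, 0, 0], "claw": 1.0}, {"linear": [0, 0, 0], "dr": [0, 0, 0], "claw": 1.0}, {"linear": [0, 0, 0], "dr": [0, 0, 0], "claw": 1.0}, {"linear": [0, 0, 0], "dr": [0, 0, 0], "claw": 1.0}]'

```text
time: 13.2
eef_pos: [0.5749, -0.3951, 0.1463]
orientation: [1.0, -0.02, 0.0, -0.0]
contact_force: [-0.2, 0.3, 0.4]
grip_width: 1.003
finger_force: 0.0
```

```bash
python3 - <<'E'
from h import *
o,im=snap("w6")
print(move([.576,-.4007,.072],-np.pi/2-.014))
c=w2px("wrist",[.576,-.4007,.085],o)[0]; print(c)
E
```

```text
13.2 [ 0.5749 -0.3951  0.1463] [ 9.998e-01 -1.960e-02  0.000e+00 -2.000e-04] 1.003 0.0
(array([0.00215023, 0.01180477, 0.1491065 ]), np.float64(0.02456078667830708), np.float64(-1.6093571134732036))
[281.6547201  230.36552208]
```

View pics/w6.png

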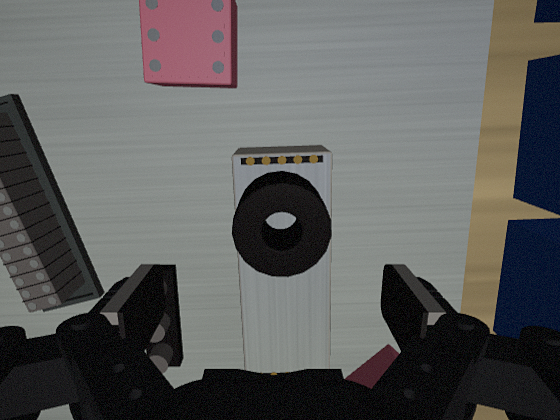

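Coil at (281,226) matches the estimate. The stack now holds only the coil and the drive. Grasping the coil.

>>> step_arm --plan '[{"linear": [0.002, 0.012, 0.04], "dr": [0, 0, -0.008], "claw": 1.0}, {"linear": [0, 0, 0.06], "dr": [0, 0, 0], "claw": 1.0}, {"linear": [0, 0, 0.049], "dr": [0, 0, 0], "claw": 1.0}, {"linear": [0, 0, 0], "dr": [0, 0, 0], "claw": 1.0}, {"linear": [0, 0, 0], "dr": [0, 0, 0], "claw": 1.0}, {"linear": [0, 0, 0], "dr": [0, 0, 0], "claw": 0.8}, {"linear": [0, 0, 0], "dr": [0, 0, 0], "claw": 0.65}, {"linear": [0, 0, 0], "dr": [0, 0, 0], "claw": 0.5}, {"linear": [0, 0, 0], "dr": [0, 0, 0], "claw": 0.4}, {"linear": [0, 0, 0], "dr": [0, 0, 0], "claw": 0.4}]' --newtons 45

```text
time: 14.25
eef_pos: [0.5764, -0.4023, 0.0748]
orientation: [1.0, -0.007, 0.002, 0.001]
contact_force: [0.4, 1.9, 6.9]
grip_width: 0.649
finger_force: 47.9
```

>>> step_arm --plan '[{"linear": [0, 0, -0.03], "dr": [0, 0, 0], "claw": 0.4}, {"linear": [0, 0, -0.07], "dr": [0, 0, 0], "claw": 0.4}, {"linear": [0, 0, -0.08], "dr": [0, 0, 0], "claw": 0.4}, {"linear": [-0.018, -0.07, -0.06], "dr": [0, 0, 0], "claw": 0.4}, {"linear": [-0.018, -0.09, 0], "dr": [0, 0, 0], "claw": 0.4}, {"linear": [-0.018, -0.09, 0], "dr": [0, 0, 0], "claw": 0.4}, {"linear": [-0.018, -0.09, 0], "dr": [0, 0, 0], "claw": 0.4}, {"linear": [-0.018, -0.09, 0], "dr": [0, 0, 0], "claw": 0.4}, {"linear": [-0.018, -0.09, 0], "dr": [0, 0, 0], "claw": 0.4}, {"linear": [-0.018, -0.09, 0], "dr": [0, 0, 0], "claw": 0.4}, {"linear": [-0.018, -0.09, 0], "dr": [0, 0, 0], "claw": 0.4}, {"linear": [-0.018, -0.09, 0], "dr": [0, 0, 0], "claw": 0.4}]'

```text
time: 15.45
eef_pos: [0.4996, -0.0043, 0.1929]
orientation: [1.0, -0.008, 0.001, 0.0]
contact_force: [0.3, 0.1, -2.0]
grip_width: 0.642
finger_force: 48.3
```

>>> step_arm --plan '[{"linear": [-0.018, -0.09, 0], "dr": [0, 0, 0], "claw": 0.4}, {"linear": [-0.018, -0.09, 0], "dr": [0, 0, 0], "claw": 0.4}, {"linear": [-0.018, -0.09, 0], "dr": [0, 0, 0], "claw": 0.4}, {"linear": [-0.018, -0.09, 0], "dr": [0, 0, 0], "claw": 0.4}, {"linear": [-0.018, -0.09, 0], "dr": [0, 0, 0], "claw": 0.4}, {"linear": [-0.018, -0.09, 0], "dr": [0, 0, 0], "claw": 0.4}, {"linear": [-0.018, -0.09, 0], "dr": [0, 0, 0], "claw": 0.4}, {"linear": [-0.018, -0.09, 0], "dr": [0, 0, 0], "claw": 0.4}, {"linear": [0, -0.08, 0], "dr": [0, 0, 0], "claw": 0.4}, {"linear": [0, 0, 0], "dr": [0, 0, 0], "claw": 0.4}, {"linear": [0, 0, 0], "dr": [0, 0, 0], "claw": 0.4}, {"linear": [0, 0, 0], "dr": [0, 0, 0], "claw": 0.4}]'

```text
time: 16.65
eef_pos: [0.4345, 0.3944, 0.1923]
orientation: [1.0, -0.008, 0.0, 0.0]
contact_force: [0.3, -0.5, -1.2]
grip_width: 0.644
finger_force: 48.5
```

```bash
python3 - <<'E'
from h import *
o,im=snap("w7"); tray(im,o,(.517,.408),(.0,.009))
E
```

```text
16.65 [0.4345 0.3944 0.1923] [ 1.0e+00 -7.9e-03  3.0e-04  1.0e-04] 0.644 48.45879323780537
px 254 89
0 (0, 0, 560, 367)
0.0 (array([0.4174, 0.3817]), array([579. , 338.1]), np.float64(1.535))
0.009 (array([0.4197, 0.382 ]), array([562.8, 328.6]), np.float64(1.535))
```

View pics/w7.png

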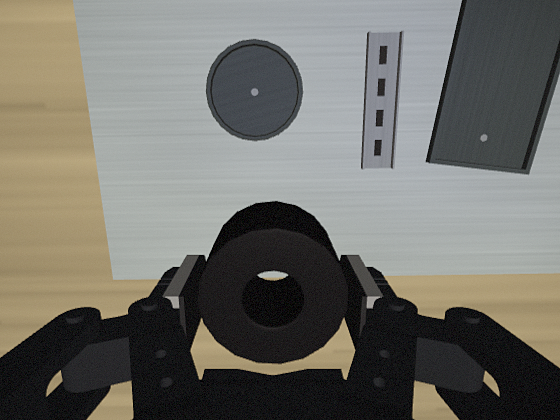

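Coil held level, top face centred near (273,296). The round tray's screw dot is at (254.5,92), outline 206–302 × 39–141.

```bash
python3 - <<'E'
from h import *
s=np.load("w7.npy"); o=dict(eef_pos=s[:3],orientation=s[3:])
print(px2w("wrist",[(254.5,92)],.003,o), px2w("wrist",[(206,90),(302,90),(254,39),(254,141)],.006,o).round(4))
a=np.linspace(0,2*np.pi,60)
im=cv2.imread("pics/w7.png")
print("coil",px2w("wrist",[(198,297),(348,297),(273,363),(273,229)],.2025,o).round(4))
print(move([.517,.408,.0328],-np.pi/2-.014))
E
```

```text
[[0.51421886 0.40763031 0.003     ]] [[0.5162 0.4475 0.006 ]
 [0.5151 0.3682 0.006 ]
 [0.5544 0.4068 0.006 ]
 [0.4741 0.409  0.006 ]]
coil [[0.435  0.421  0.2025]
 [0.4342 0.3665 0.2025]
 [0.4065 0.3941 0.2025]
 [0.4606 0.3934 0.2025]]
(array([ 0.16403671, -0.03026249,  0.31920739]), np.float64(0.0023099571224323157), np.float64(-1.5871062839173289))
```

>>> step_arm --plan '[{"linear": [0.08, -0.015, 0], "dr": [0, 0, 0], "claw": 0.4}, {"linear": [0.079, -0.015, 0.01], "dr": [0, 0, 0], "claw": 0.4}, {"linear": [0, 0, 0.07], "dr": [0, 0, 0], "claw": 0.4}, {"linear": [0, 0, 0.08], "dr": [0, 0, 0], "claw": 0.4}, {"linear": [0, 0, 0.07], "dr": [0, 0, 0], "claw": 0.4}, {"linear": [0, 0, 0.05], "dr": [0, 0, 0], "claw": 0.4}, {"linear": [0, 0, 0.02], "dr": [0, 0, 0], "claw": 0.4}, {"linear": [0, 0, 0.01], "dr": [0, 0, 0], "claw": 0.4}, {"linear": [0, 0, 0], "dr": [0, 0, 0], "claw": 0.4}, {"linear": [0, 0, 0], "dr": [0, 0, 0], "claw": 0.4}]'

```text
time: 17.7
eef_pos: [0.5149, 0.4094, 0.0389]
orientation: [1.0, -0.008, 0.001, -0.001]
contact_force: [-0.8, 0.1, -2.1]
grip_width: 0.648
finger_force: 48.5
```

>>> step_arm --plan '[{"linear": [0, 0.001, 0.008], "dr": [0, 0, 0], "claw": 0.4}, {"linear": [0, 0, 0.004], "dr": [0, 0, 0], "claw": 0.4}, {"linear": [0, 0, 0.002], "dr": [0, 0, 0], "claw": 0.4}, {"linear": [0, 0, 0], "dr": [0, 0, 0], "claw": 0.4}]'

```text
time: 18.1
eef_pos: [0.5146, 0.4089, 0.0328]
orientation: [1.0, -0.007, 0.001, -0.0]
contact_force: [-4.8, -4.8, 11.7]
grip_width: 0.648
finger_force: 49.5
```

>>> step_arm --plan '[{"linear": [0, 0, 0], "dr": [0, 0, 0], "claw": 0.8}, {"linear": [0, 0, 0], "dr": [0, 0, 0], "claw": 0.8}, {"linear": [0, 0, -0.04], "dr": [0, 0, 0], "claw": 0.8}, {"linear": [0, 0, -0.08], "dr": [0, 0, 0], "claw": 0.8}, {"linear": [0, 0, -0.09], "dr": [0, 0, 0], "claw": 1.0}, {"linear": [0, 0.05, -0.09], "dr": [0, 0, 0], "claw": 1.0}, {"linear": [0.003, 0.09, -0.01], "dr": [0, 0, 0], "claw": 1.0}, {"linear": [0.003, 0.09, 0], "dr": [0, 0, 0], "claw": 1.0}, {"linear": [0.003, 0.09, 0], "dr": [0, 0, 0], "claw": 1.0}, {"linear": [0.003, 0.09, 0], "dr": [0, 0, 0], "claw": 1.0}, {"linear": [0.003, 0.09, 0], "dr": [0, 0, 0], "claw": 1.0}, {"linear": [0.003, 0.09, 0], "dr": [0, 0, 0], "claw": 1.0}]'

```text
time: 19.3
eef_pos: [0.5183, 0.1124, 0.1835]
orientation: [1.0, -0.007, 0.0, 0.0]
contact_force: [-0.4, -0.1, -0.3]
grip_width: 0.998
finger_force: 0.0
```

>>> step_arm --plan '[{"linear": [0.003, 0.09, 0], "dr": [0, 0, 0], "claw": 1.0}, {"linear": [0.003, 0.09, 0], "dr": [0, 0, 0], "claw": 1.0}, {"linear": [0.003, 0.09, 0], "dr": [0, 0, 0], "claw": 1.0}, {"linear": [0.003, 0.09, 0], "dr": [0, 0, 0], "claw": 1.0}, {"linear": [0.003, 0.09, 0], "dr": [0, 0, 0], "claw": 1.0}, {"linear": [0.003, 0.09, 0], "dr": [0, 0, 0], "claw": 1.0}, {"linear": [0.003, 0.09, 0], "dr": [0, 0, 0], "claw": 1.0}, {"linear": [0.003, 0.09, 0], "dr": [0, 0, 0], "claw": 1.0}, {"linear": [0.003, 0.09, 0], "dr": [0, 0, 0], "claw": 1.0}, {"linear": [0.003, 0.09, 0], "dr": [0, 0, 0], "claw": 1.0}, {"linear": [0.003, 0.09, 0], "dr": [0, 0, 0], "claw": 1.0}, {"linear": [0, 0.09, 0], "dr": [0, 0, 0], "claw": 1.0}]'

```text
time: 20.5
eef_pos: [0.5268, -0.4279, 0.1833]
orientation: [1.0, -0.007, 0.0, 0.0]
contact_force: [0.4, 0.0, 0.1]
grip_width: 0.998
finger_force: 0.0
```

>>> step_arm --plan '[{"linear": [0, 0, 0], "dr": [0, 0, 0], "claw": 1.0}, {"linear": [0, 0, 0], "dr": [0, 0, 0], "claw": 1.0}, {"linear": [0, 0, 0], "dr": [0, 0, 0], "claw": 1.0}]'

```text
time: 20.8
eef_pos: [0.5274, -0.4251, 0.1836]
orientation: [1.0, -0.007, 0.0, -0.0]
contact_force: [-0.5, 0.5, 0.9]
grip_width: 1.0
finger_force: 0.0
```

```bash
python3 - <<'E'
from h import *
o,im=snap("w8"); cv2.imwrite("pics/t8.png",bot.camera("top"))
print(move([.528,-.402,.027],-np.pi/2-.0135))
E
```

```text
20.8 [ 0.5274 -0.4251  0.1836] [ 1.e+00 -7.e-03  1.e-04 -1.e-04] 1.0 0.0
(array([ 6.32710435e-05, -4.56852690e-02,  3.14322064e-01]), np.float64(-0.0003184497479988835), np.float64(-1.5839778770468977))
```

View pics/w8.png

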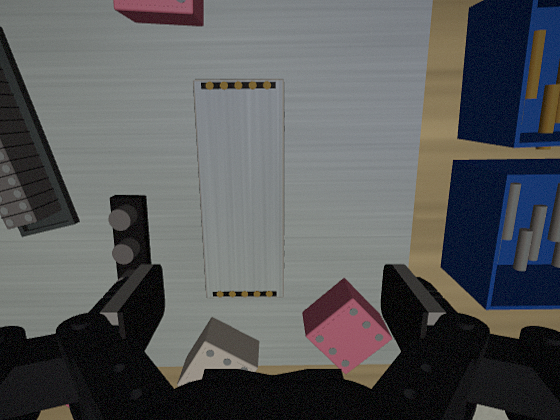

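Drive alone now, corners about (194,80), (284,79), (283,297), (207,298).

```bash
python3 - <<'E'
from h import *
s=np.load("w8.npy"); o=dict(eef_pos=s[:3],orientation=s[3:])
r=rect(px2w("wrist",[(194,80),(284,79),(283,297),(207,298)],.045,o)); print(r)
print(move([*r[0],.027],-np.pi/2+r[2]))
E
```

```text
(array([ 0.5289, -0.4029]), array([169. ,  62.6]), np.float64(-0.006))
(array([ 0.00188684, -0.04390915,  0.31432391]), np.float64(0.007181550252001179), np.float64(-1.5839778770468977))
```

>>> step_arm --plan '[{"linear": [0.002, -0.044, 0.01], "dr": [0, 0, 0], "claw": 1.0}, {"linear": [0, 0, 0.08], "dr": [0, 0, 0], "claw": 1.0}, {"linear": [0, 0, 0.08], "dr": [0, 0, 0], "claw": 1.0}, {"linear": [0, 0, 0.07], "dr": [0, 0, 0], "claw": 1.0}, {"linear": [0, 0, 0.04], "dr": [0, 0, 0], "claw": 1.0}, {"linear": [0, 0, 0.026], "dr": [0, 0, 0], "claw": 1.0}, {"linear": [0, 0, 0], "dr": [0, 0, 0], "claw": 1.0}, {"linear": [0, 0, 0], "dr": [0, 0, 0], "claw": 1.0}, {"linear": [0, 0, 0], "dr": [0, 0, 0], "claw": 1.0}]'

```text
time: 21.8
eef_pos: [0.5293, -0.4047, 0.0328]
orientation: [1.0, -0.007, 0.001, 0.001]
contact_force: [-0.2, -0.2, 0.7]
grip_width: 0.998
finger_force: 0.0
```

>>> step_arm --plan '[{"linear": [0, -0.003, 0.006], "dr": [0, 0, 0], "claw": 0.85}, {"linear": [0, 0, 0], "dr": [0, 0, 0], "claw": 0.75}, {"linear": [0, 0, 0], "dr": [0, 0, 0], "claw": 0.65}, {"linear": [0, 0, 0], "dr": [0, 0, 0], "claw": 0.5}, {"linear": [0, 0, 0], "dr": [0, 0, 0], "claw": 0.5}, {"linear": [0, 0, 0], "dr": [0, 0, 0], "claw": 0.5}]' --newtons 80

```text
time: 22.4
eef_pos: [0.5288, -0.4024, 0.0285]
orientation: [1.0, -0.007, 0.0, -0.0]
contact_force: [-2.2, 2.9, 5.3]
grip_width: 0.732
finger_force: 90.4
```

>>> step_arm --plan '[{"linear": [0, 0, -0.02], "dr": [0, 0, 0], "claw": 0.5}, {"linear": [0, 0, -0.05], "dr": [0, 0, 0], "claw": 0.5}, {"linear": [0, 0, -0.08], "dr": [0, 0, 0], "claw": 0.5}, {"linear": [0, 0, -0.08], "dr": [0, 0, 0], "claw": 0.5}, {"linear": [0, -0.04, -0.03], "dr": [0, 0, 0], "claw": 0.5}, {"linear": [0.002, -0.07, 0], "dr": [0, 0, 0], "claw": 0.5}, {"linear": [0.002, -0.09, 0], "dr": [0, 0, 0], "claw": 0.5}, {"linear": [0.002, -0.09, 0], "dr": [0, 0, 0], "claw": 0.5}, {"linear": [0.002, -0.09, 0], "dr": [0, 0, 0], "claw": 0.5}, {"linear": [0.002, -0.09, 0], "dr": [0, 0, 0], "claw": 0.5}, {"linear": [0.002, -0.09, 0], "dr": [0, 0, 0], "claw": 0.5}, {"linear": [0.002, -0.09, 0], "dr": [0, 0, 0], "claw": 0.5}]'

```text
time: 23.6
eef_pos: [0.5394, -0.0761, 0.1569]
orientation: [1.0, -0.008, -0.001, 0.0]
contact_force: [1.0, -0.0, -5.4]
grip_width: 0.729
finger_force: 89.3
```

```bash
python3 - <<'E'
from h import *
def L(n): s=np.load(n+".npy"); return dict(eef_pos=s[:3],orientation=s[3:])
p=px2w("wrist",[(427,161),(528,174)],.009,L("w7"))
print(p.round(4)); m=p.mean(0)[:2]; e=p[0]-p[1]; yaw=np.arctan2(e[1],e[0])-np.pi/2; print(np.hypot(*e[:2]),yaw, m+.097*np.array([np.cos(-.13),np.sin(-.13)]))
p=px2w("wrist",[(67,15),(82,256)],.009,L("w5")); d=p[0]-p[1]; print("right edge",p.round(4),np.arctan2(d[1],d[0]))
n=np.array([-np.sin(-.13),np.cos(-.13)]); print("edge dist from centre:",[(np.array([.5445,.2017])-q[:2])@n for q in p], "want .044")
print(bot.get_obs()["eef_pos"],bot.get_obs()["finger_force"])
E
```

```text
[[0.4553 0.2605 0.009 ]
 [0.4427 0.1717 0.009 ]]
0.08974861780476749 -0.1407623902698445 [0.54513787 0.2035081 ]
right edge [[0.6342 0.1424 0.009 ]
 [0.4423 0.1688 0.009 ]] -0.13656718406748475
edge dist from centre: [np.float64(0.047130877531669516), np.float64(0.045858937198495896)] want .044
[ 0.5394275  -0.07607788  0.15685544] 89.28112864494324
```

>>> step_arm --plan '[{"linear": [0.001, -0.09, 0], "dr": [0, 0, 0], "claw": 0.5}, {"linear": [0.001, -0.09, 0], "dr": [0, 0, 0], "claw": 0.5}, {"linear": [0.001, -0.09, 0], "dr": [0, 0, 0], "claw": 0.5}, {"linear": [0, -0.09, 0], "dr": [0, 0, 0], "claw": 0.5}, {"linear": [0, -0.09, 0], "dr": [0, 0, 0], "claw": 0.5}, {"linear": [0, -0.07, 0], "dr": [0, 0, 0], "claw": 0.5}, {"linear": [0, -0.037, 0], "dr": [0, 0, 0.02], "claw": 0.5}, {"linear": [0, 0, 0.05], "dr": [0, 0, 0.019], "claw": 0.5}, {"linear": [0, 0, 0.06], "dr": [0, 0, 0], "claw": 0.5}, {"linear": [0, 0, 0], "dr": [0, 0, 0], "claw": 0.5}, {"linear": [0, 0, 0], "dr": [0, 0, 0], "claw": 0.5}, {"linear": [0, 0, 0], "dr": [0, 0, 0], "claw": 0.5}]'

```text
time: 24.8
eef_pos: [0.5468, 0.2007, 0.1044]
orientation: [0.998, -0.069, 0.001, -0.0]
contact_force: [0.6, 0.8, -5.5]
grip_width: 0.734
finger_force: 90.4
```

```bash
python3 - <<'E'
from h import *
o,im=snap("w9"); print(move([.545,.201,.0315],-np.pi/2-.135))
E
```

```text
24.8 [0.5468 0.2007 0.1044] [ 9.976e-01 -6.880e-02  1.300e-03 -4.000e-04] 0.734 90.381760597229
(array([-0.00430527,  0.00023566,  0.14626403]), np.float64(0.00280233286546272), np.float64(-1.7085986596603593))
```

View pics/w9.png

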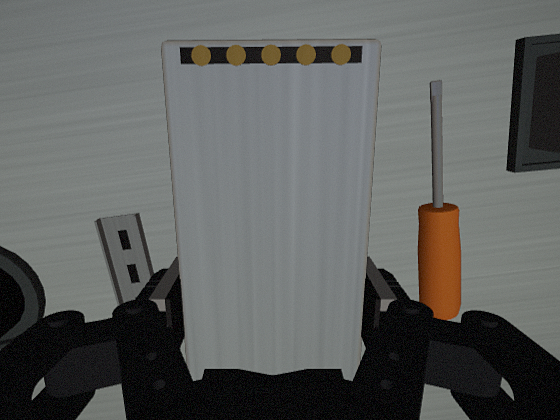

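Drive held square over its tray, centre column 272, and it hides the tray. The screwdriver at (438,260) is well clear. Lowering.

>>> step_arm --plan '[{"linear": [-0.003, 0, 0.04], "dr": [0, 0, 0], "claw": 0.5}, {"linear": [0, 0, 0.05], "dr": [0, 0, 0], "claw": 0.5}, {"linear": [0, 0, 0.03], "dr": [0, 0, 0], "claw": 0.5}, {"linear": [0, 0, 0.01], "dr": [0, 0, 0], "claw": 0.5}, {"linear": [0, 0, 0], "dr": [0, 0, 0], "claw": 0.5}, {"linear": [0, 0, 0], "dr": [0, 0, 0], "claw": 0.5}, {"linear": [0, 0, 0], "dr": [0, 0, 0], "claw": 0.5}]'

```text
time: 25.55
eef_pos: [0.5452, 0.2012, 0.039]
orientation: [0.998, -0.069, 0.001, -0.0]
contact_force: [0.7, -0.7, -6.0]
grip_width: 0.738
finger_force: 90.5
```

>>> step_arm --plan '[{"linear": [0, 0, 0.005], "dr": [0, 0, 0], "claw": 0.5}, {"linear": [0, 0, 0.004], "dr": [0, 0, 0], "claw": 0.5}, {"linear": [0, 0, 0.003], "dr": [0, 0, 0], "claw": 0.5}, {"linear": [0, 0, 0.002], "dr": [0, 0, 0], "claw": 0.5}, {"linear": [0, 0, 0], "dr": [0, 0, 0], "claw": 0.5}, {"linear": [0, 0, 0], "dr": [0, 0, 0], "claw": 0.5}]'

```text
time: 26.15
eef_pos: [0.5444, 0.201, 0.0316]
orientation: [0.998, -0.069, -0.0, 0.0]
contact_force: [-6.2, -2.1, 3.0]
grip_width: 0.733
finger_force: 91.5
```

Contact at the expected height. Releasing and backing off.

>>> step_arm --plan '[{"linear": [0, 0, 0.001], "dr": [0, 0, 0], "claw": 0.5}, {"linear": [0, 0, 0], "dr": [0, 0, 0], "claw": 0.95}, {"linear": [0, 0, 0], "dr": [0, 0, 0], "claw": 0.95}, {"linear": [0, 0, -0.04], "dr": [0, 0, 0], "claw": 0.95}, {"linear": [0, 0, -0.09], "dr": [0, 0, 0], "claw": 0.95}, {"linear": [0, 0, -0.09], "dr": [0, 0, 0], "claw": 0.95}, {"linear": [0, 0, -0.09], "dr": [0, 0, 0], "claw": 0.95}, {"linear": [-0.06, 0, -0.09], "dr": [0, 0, 0], "claw": 0.95}, {"linear": [-0.09, 0, 0], "dr": [0, 0, 0], "claw": 0.95}, {"linear": [-0.06, 0, 0], "dr": [0, 0, 0], "claw": 0.95}, {"linear": [0, 0, 0], "dr": [0, 0, 0], "claw": 0.95}, {"linear": [0, 0, 0], "dr": [0, 0, 0], "claw": 0.95}]'

```text
time: 27.35
eef_pos: [0.4428, 0.2152, 0.2273]
orientation: [0.998, -0.068, 0.001, -0.0]
contact_force: [-0.7, -0.3, 0.2]
grip_width: 0.948
finger_force: 0.0
```

```bash
python3 - <<'E'
from h import *
o,im=snap("w10"); t=bot.camera("top")
a=cv2.resize(t[140:260,60:380],(800,300),interpolation=cv2.INTER_CUBIC)
b=cv2.resize(im[:340],(480,291))
c=np.zeros((600,800,3),np.uint8); c[:300]=a; c[305:596,:480]=b; cv2.imwrite("pics/fin.png",c)
E
```

```text
27.35 [0.4428 0.2152 0.2273] [ 9.977e-01 -6.830e-02  1.000e-03 -3.000e-04] 0.948 0.0
```

View pics/fin.png

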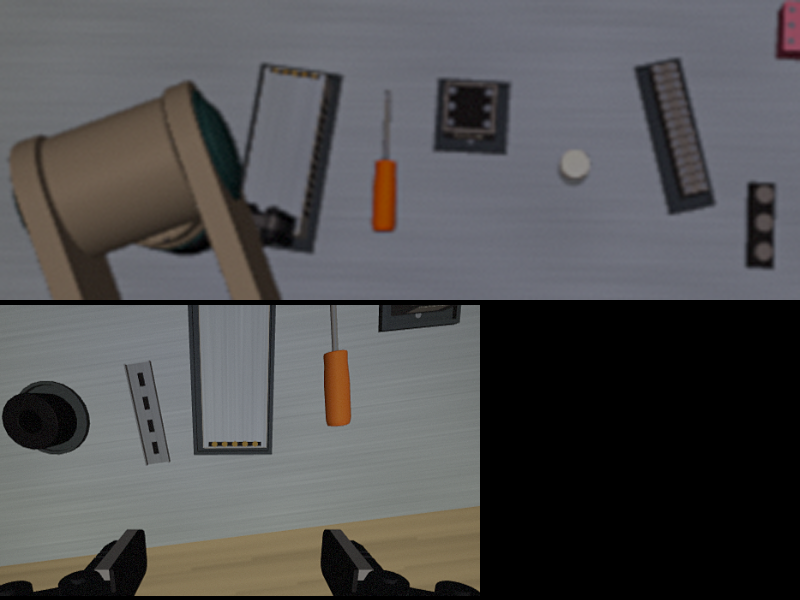

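All four components sit inside their trays: coil (45,418, lower view), drive (290,150), contactor (470,110) and strip (675,130). The screwdriver and jar haven't moved. Handing in.

```bash
python3 -c "
from rig import bot
print(bot.hand_in())"
```

```text
the job is handed in; nothing more can be done
None
```

All four components were set in their own trays, with the screwdriver and jar left in place, and the job was handed in at about 27 s of robot time; no verdict came back.

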